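Hook the sliding tray out from under the tiers with the bottle brush

TASK

The sliding tray with the little glass dish has been pushed in too far under the grey tier to get hold of. Use the wire hook on the end of the yellow bottle brush: feel for the pull eye on the tray's front under the ledge, catch it, and draw the tray out gently until the whole dish is out from under the ledge, never forcing the hook against anything or jerking the tray. Then unhook the brush and lay it back down flat on the open worktop, clear of the tray; keep your hand off the tiers and the dish, and leave the kettle, jug, mug and caddy where they stand.

Things in the scene. Friction and masses are not known exactly. Their poses are not given: they have to be found in the camera images.
- tiers: Two stacking plastic tiers, grey below, white above: one fixed unit 290 mm wide, 340 deep, 178 high. Origin on the worktop under the middle of the front edge (the ledge); x into the depth, away from the robot, y left along the front, z up. Both fronts are in the plane x = 0. Corner legs 10 mm wide, open between. A white tray 215 mm wide slides along x under the grey tier.
- ledge (a point): Middle of the lower front edge of the grey tier's front lip, 76 mm above the worktop, axes as tiers; the lip is 8 mm thick (x), 18 mm tall. The tray's flat upright front panel, its top 60 mm above the worktop, starts 22 to 60 mm (x) behind this point: not measured, it must be felt. There the tray stands hard against a rigid stop and goes no deeper.
- loop_line (a point): Point under the ledge (x = 0, y = 0 of the tiers), 26 mm above the worktop: height of the tray's pull eye, not the eye itself. Eye: closed level bow of 6 mm steel rod on the panel's middle, up to 24 mm (y) to either side of here, to be felt; from above 11 mm clear (x) from panel to bar, 20 mm clear in y, 32 mm over all; 23 to 29 mm above the worktop, free above, below, beside.
- brush_hook: Wire hook of the bottle brush, rigid with it: a straight 5 mm steel wire runs on along the handle's axis, 70 mm bare, then turns squarely down. Origin at the lowest point of the down-turned end, on its centre line; x points along the wire, from handle to hook; z up, against the way the end points. The end reaches 18 mm below the wire's centre line.
- brush_grip (a point): Middle of the yellow handle (16 by 16 mm, 100 long) of the bottle brush, loose, 290 mm long, about 80 g. x along the brush to the hook, z up. The hook's end is 120 mm ahead (x) and 18 mm lower (z). Bristle head (36 mm high, 30 wide) from 80 to 166 mm behind. It lies level on bristle head and hook end, this point 18 mm above the worktop; balance point about 15 mm behind it.
- dish_mid (a point): Centre, half-way up, of the small clear glass dish, 52 mm across, 30 mm high, about 75 g, standing loose in the tray (floor 10 mm above the worktop), its centre 38 to 70 mm behind the panel's front face. It rides with the tray.
- dish: The same dish; origin at the middle of its underside, z up. The tray runs stiffly (about 4 to 5 N), stays where it is left and has an end stop 190 mm out; the dish is clear of the ledge well before that.
- kettle: Red enamelled kettle, 176 mm across, 190 mm high over its handle, on the worktop to the left. Origin under its middle.
- jug: Clear plastic jug, 114 mm across, 165 mm high, on the worktop to the left. Origin under its middle.
- mug: Blue mug, 80 mm across, 92 mm high, on the worktop to the right. Origin under its middle.
- caddy: Green tin caddy, 76 mm across, 120 mm high, on the worktop to the right. Origin under its middle.

How it is judged:
By the outcome, as a careful person would: the job done as asked, in the order asked, and still so for the second after the job is handed in, with the robot touching nothing.
It also fails if it takes over 72 s, if anything falls off the work surface, if the arm or the gripper's body presses on something with over 40 N, if the wrist force passes 120 N, or if a joint passes its speed limit or range.

ROBOT

A 6-joint arm with a two-finger parallel gripper is mounted at the origin on the work surface. World frame = base frame: x ahead of the robot, y to its left, z up, the work surface at z = 0. Lengths are in mm, angles in rad, forces in N, time in s.
With the tool pointing down it reaches from about 350 to 725 mm from the base axis. Payload 4.3 kg.
Tool frame: the origin (TCP) lies at the very end of the fingers, on their centre line; the grasp point (between the pads) lies manip.hold_point_z behind it (manip.hold_point_z is the distance from the TCP to the grasp point, in mm); z points along the fingers, y is the direction in which the jaws open and shut (so a half turn about z gives the same grasp; the last joint's range is limited). The gripper opens to 85 mm and grips with 20 to 120 N. Pads are 22 mm wide; open, the fingers measure 114 mm over their backs; the gripper's body (76 mm by 85 mm) begins 54 mm behind the grasp point. The pads swing forward as they close: fully open they stand 13 mm farther back than shut.
Start: joints at [-1.251, 0.377, 0.081, 1.274, 0, 1.46], TCP at [239.611, -522.736, 231.329] pointing down, gripper open.
Joint ranges: [-2.72, 2.72], [-0.84, 1.66], [-1.02, 1.22], [-1.77, 2.12], [-1.37, 1.28], [-3.14, 3.14]. Speed limits (rad/s): [2.57, 2.57, 3.14, 3.14, 3.14, 3.14].

INTERFACE

Orientations are given as a unit quaternion [x, y, z, w].
In Python, from rig import telemetry, optics, order, manip gives the robot as it stands.
- The arm moves only by the tool step_arm, never from a script. Its argument "steps" is one flat list of numbers, 4 for each row, row after row: the shift along the world's x, y, z scaled (see below), then the turn about the world's z scaled (see below). In form: [x, y, z, yaw, x, y, z, yaw, ...]. A call has 1 to 20 rows; each row shifts and turns the commanded pose from where the row before left it; what a row does not reach is not made up. The controller multiplies each number of a shift by 20 mm and each number of a turn by 90 degrees. A row lasts 1/12 s, in which the tool goes at most 41.7 mm and 7.16 degrees, less where a joint would pass 70% of its speed; a pose out of reach is approached as far as the arm can. A call with a number of a shift or a turn outside -1 to 1 is refused whole. A call with a gripper value outside its range is refused whole. "claw" is the opening, from 0 (shut) to 1 (fully open), set as the call begins (left out, the last holds). The fingers move at their own pace and stop on an object; "newtons" is the grip in N (left out, the last holds). Time passes only in rows, so rows that do not move let the fingers close. It gives the time, the measured TCP pose, the force and the opening at its end, in the units of the state.
- telemetry.observe(): the state, without advancing time (a new reading comes with each control period).
- optics.get_image(name): name is "scene" or "top" or "wrist"; returns the picture (420x560x3 uint8, red, green, blue); there is no depth.
- optics.get_calibration(name): a dict with "K" (3x3 intrinsics, pixels), "R" (3x3) and "t" (3): a world point X has camera coordinates R X + t. Camera axes: x right, y down, z forward; pixel columns grow to the right and rows downward; lengths in mm; the calibration is good to about 2 mm. A picture is of the moment at which its call begins: read the wrist's pose just before it. get_calibration takes no time and is no camera call; for the wrist camera it gives the pose at the moment of the call.
- order.job_done(): hands the job in, once; it reports no verdict.
The state is a dict: "time_s": time; "joint_positions": joint angles; "qvel": joint speeds; "joint_torque": joint torques, N m; "ee_pos": TCP position; "orientation": TCP orientation; "wrist_force": force on the tool from outside, world axes, zero at the start; "wrist_torque": the same for the moment, N m; "gripper_width": finger opening in mm.
Only numpy, scipy, OpenCV 4.12 (cv2) and the standard library are available. Lean on these libraries where they do the work, as an engineer would, in place of code of your own. Each camera call takes 0.05 s, during which the arm holds its last target.

## Working session

There is one attempt and no reset: what is moved stays moved. The work goes in short steps, Python scripts to look and compute and a tool call to move; the robot and the scene stay as the last step left them, time stands still between calls to the robot, and variables do not carry over. Pictures are saved under pics/ and viewed, and the job is handed in when it is done.

Besides the shell and the picture viewer there is one more tool, called after "Emit:" as a command line: name --argument value ..., lists and objects as JSON in quotes. step_arm: Moves the arm, as the interface text tells. Its arguments: {"type":"object","properties":{"steps":{"type":"array"},"claw":{"type":"number"},"newtons":{"type":"number"}},"required":["steps"]}

```bash
mkdir -p pics; ls
python3 - <<'E'
from rig import telemetry, optics, order, manip
import cv2,numpy as np
print(telemetry.observe()); print(manip.hold_point_z)
for n in ["scene","top","wrist"]:
    im=optics.get_image(n); cv2.imwrite(f"pics/{n}0.png",im[:,:,::-1])
    c=optics.get_calibration(n); print(n,{k:np.round(v,3).tolist() for k,v in c.items()})
E
```

```text
pics
{'time_s': 0.0, 'joint_positions': array([-1.25126834e+00,  3.78042873e-01,  7.96184379e-02,  1.27441398e+00,
        3.83097999e-06,  1.46047424e+00]), 'qvel': array([ 0.00013981, -0.00029303, -0.0001514 , -0.00142318, -0.00028115,
        0.00019836]), 'joint_torque': array([ 1.09364039e-03, -4.63603091e+01,  2.69876933e+01,  2.06605409e-02,
        9.93533831e-05, -1.58160386e-06]), 'ee_pos': array([ 239.40698479, -522.05754115,  230.36952833]), 'orientation': array([ 9.76991875e-01,  2.13274081e-01, -1.04704502e-04, -1.01566280e-03]), 'wrist_force': array([ 0.74152371, -0.6859984 , -0.35431544]), 'wrist_torque': array([-0.02274643, -0.02871414, -0.01126712]), 'gripper_width': 85.33868129483982}
18.700000000000003
scene {'K': [[438.333, 0.0, 277.164], [0.0, 438.333, 214.011], [0.0, 0.0, 1.0]], 'R': [[-0.547, -0.837, -0.004], [-0.792, 0.519, -0.321], [0.271, -0.172, -0.947]], 't': [317.237, 472.913, 1166.11]}
top {'K': [[455.352, 0.0, 291.228], [0.0, 455.352, 210.303], [0.0, 0.0, 1.0]], 'R': [[-0.011, -1.0, 0.013], [-0.985, 0.008, -0.172], [0.172, -0.014, -0.985]], 't': [-0.404, 573.804, 1386.731]}
wrist {'K': [[349.607, 0.0, 284.3], [0.0, 349.607, 212.098], [0.0, 0.0, 1.0]], 'R': [[0.417, -0.909, -0.002], [-0.878, -0.404, 0.258], [-0.235, -0.105, -0.966]], 't': [-574.296, -33.134, 379.327]}
```

View pics/scene0.png

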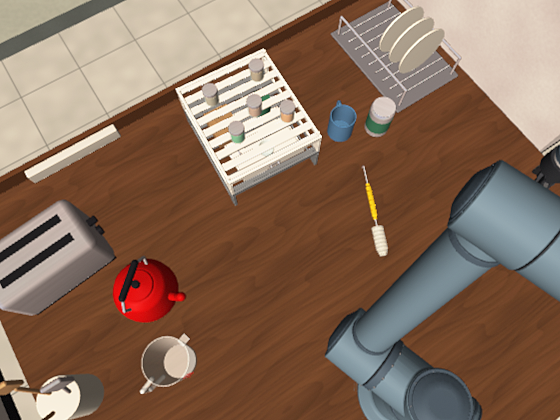

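View pics/top0.png

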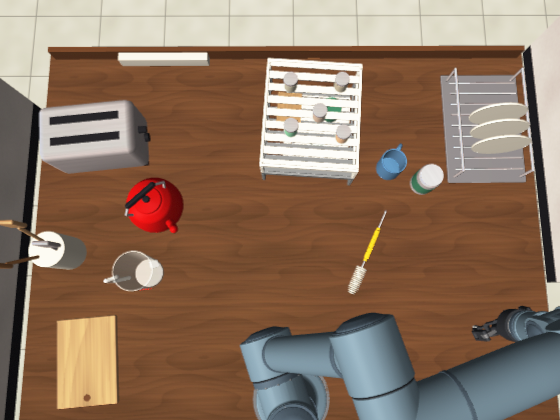

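View pics/wrist0.png

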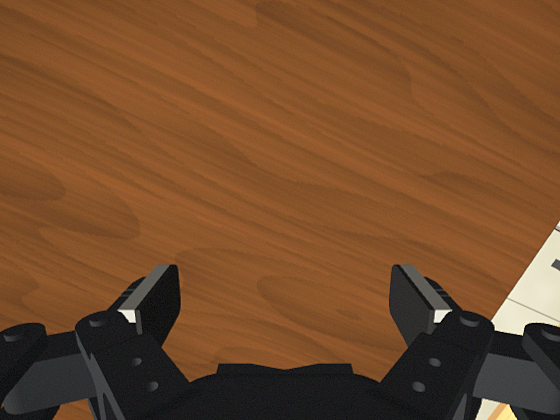

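```bash
cat > h.py <<'E'
import cv2,numpy as np
from rig import telemetry, optics, order, manip
def ray(n,uv,z,c=None):
    c=c or optics.get_calibration(n); K,R,t=[np.array(c[k]) for k in("K","R","t")]
    d=R.T@np.linalg.inv(K)@np.array([uv[0],uv[1],1.]); o=-R.T@t
    return o+d*(z-o[2])/d[2]
def proj(n,X,c=None):
    c=c or optics.get_calibration(n); K,R,t=[np.array(c[k]) for k in("K","R","t")]
    p=K@(R@np.array(X,float)+t); return p[:2]/p[2]
def crop(src,x0,y0,x1,y1,s,dst):
    im=cv2.imread(src)[y0:y1,x0:x1]; cv2.imwrite(dst,cv2.resize(im,None,fx=s,fy=s,interpolation=cv2.INTER_CUBIC))
E
python3 - <<'E'
from h import *
crop("pics/top0.png",250,50,410,200,5,"pics/ta.png") 
im=cv2.imread("pics/top0.png"); 
a=cv2.resize(im[50:190,250:370],None,fx=4,fy=4,interpolation=cv2.INTER_CUBIC); cv2.imwrite("pics/ta.png",a)
sc=cv2.imread("pics/scene0.png")
cv2.imwrite("pics/sa.png",cv2.resize(sc[40:210,170:330],None,fx=3.5,fy=3.5,interpolation=cv2.INTER_CUBIC))
cv2.imwrite("pics/tb.png",cv2.resize(im[200:300,340:400],None,fx=6,fy=6,interpolation=cv2.INTER_CUBIC))
cv2.imwrite("pics/sb.png",cv2.resize(sc[155:265,350:400],None,fx=5,fy=5,interpolation=cv2.INTER_CUBIC))
for n,i in(("top",im),("scene",sc)):
    h=cv2.cvtColor(i,cv2.COLOR_BGR2HSV); m=cv2.inRange(h,(22,150,120),(34,255,255))
    k,l,s,ce=cv2.connectedComponentsWithStats(m)
    for j in range(1,k):
        if s[j,4]>40:
            ys,xs=np.where(l==j); r=cv2.minAreaRect(np.stack([xs,ys],1).astype(np.float32))
            print(n,s[j],ce[j],r,ray(n,ce[j],22))
E
```

```text
top [364 228  16  33 167] [371.45508982 243.92215569] ((371.3224792480469, 243.926025390625), (5.153846263885498, 35.30769729614258), 22.61986541748047) [ 467.82654417 -260.51264372   22.        ]
scene [366 184  11  35 153] [371.02614379 200.81045752] ((371.496337890625, 200.78338623046875), (35.135860443115234, 5.480684757232666), 77.73522186279297) [ 466.22065676 -262.46638223   22.        ]
```

View pics/ta.png

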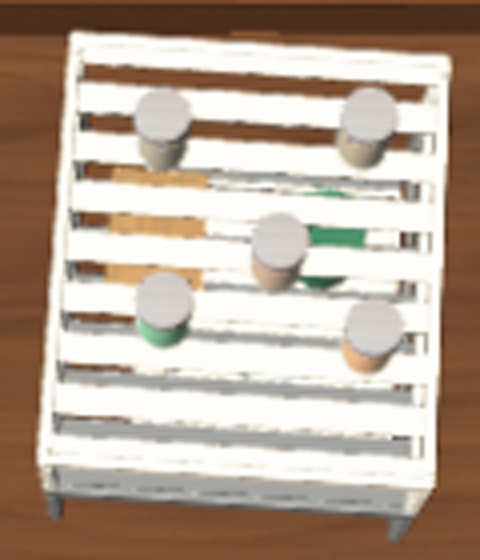

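View pics/sa.png

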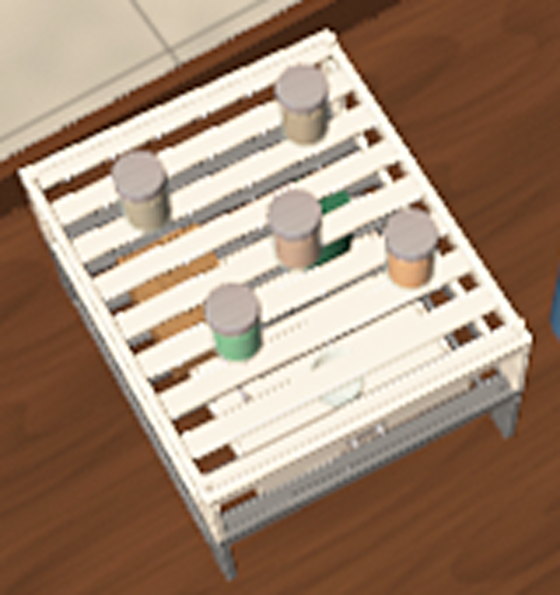

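View pics/tb.png

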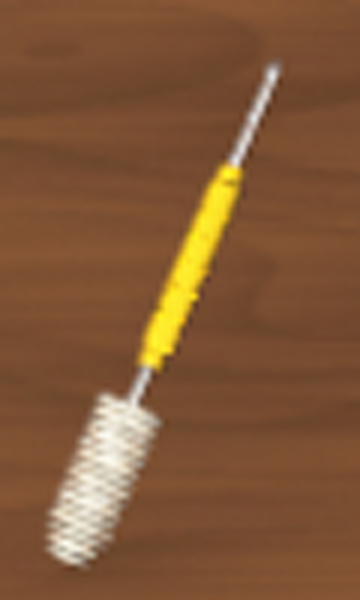

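View pics/sb.png

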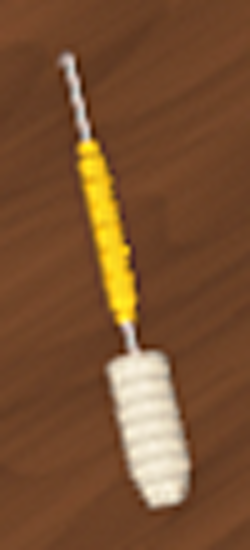

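Run:
```python
from h import *
np.set_printoptions(precision=1,suppress=True)
for nm,t,s in(("FL",(260.7,165.3),(230,182.3)),("FR",(358.8,171.2),(320.9,136.8)),("BL",(268,58.5),(176.3,89.1)),("BR",(362,64.3),(264.9,49.5))):
    print(nm,ray("top",t,178),ray("scene",s,178))
for nm,t,s,z in(("hook",(340+273/6,200+66/6),(350+66/5,155+58/5),18),("yfront",(340+231/6,200+168/6),(350+89/5,155+142/5),18),("yback",(340+150/6,200+366/6),(350+124/5,155+321/5),18),("bend",(340+66/6,200+562/6),(350+167/5,155+503/5),18)):
    print(nm,ray("top",t,z),ray("scene",s,z))
# feet of legs
print("legs",ray("top",(250+55/4,50+518/4),0),ray("top",(250+400/4,50+538/4),0), ray("scene",(170+230/3.5,40+577/3.5),0),ray("scene",(170+512/3.5,40+438/3.5),0))
print("eye?",ray("scene",(275.7,164.3),26)); print("dish?",ray("scene",(170+335/3.5,40+380/3.5),25))
```

```text
FL [685.4  83.5 178. ] [684.7  81.1 178. ]
FR [ 665.5 -202.5  178. ] [ 663.5 -199.7  178. ]
BL [1021.    61.6  178. ] [1018.7   60.1  178. ]
BR [1000.9 -224.4  178. ] [ 994.6 -227.8  178. ]
hook [ 574.4 -311.2   18. ] [ 570.6 -312.1   18. ]
yfront [ 519.2 -286.1   18. ] [ 517.8 -290.1   18. ]
yback [ 414.2 -238.5   18. ] [ 414.2 -238.2   18. ]
bend [ 312.8 -190.7   18. ] [ 312.3 -191.8   18. ]
legs [686.5  83.    0. ] [ 667.3 -201.8    0. ] [686.   82.1  -0. ] [ 660.5 -199.5    0. ]
eye? [722.6 -87.7  26. ]
dish? [785.5 -91.3  25. ]
```

Run:
```python
import cv2
sc=cv2.imread("pics/scene0.png")
cv2.imwrite("pics/sc2.png",cv2.resize(sc[130:200,220:325],None,fx=7.5,fy=7.5,interpolation=cv2.INTER_CUBIC))
```

```text
(no output)
```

View pics/sc2.png

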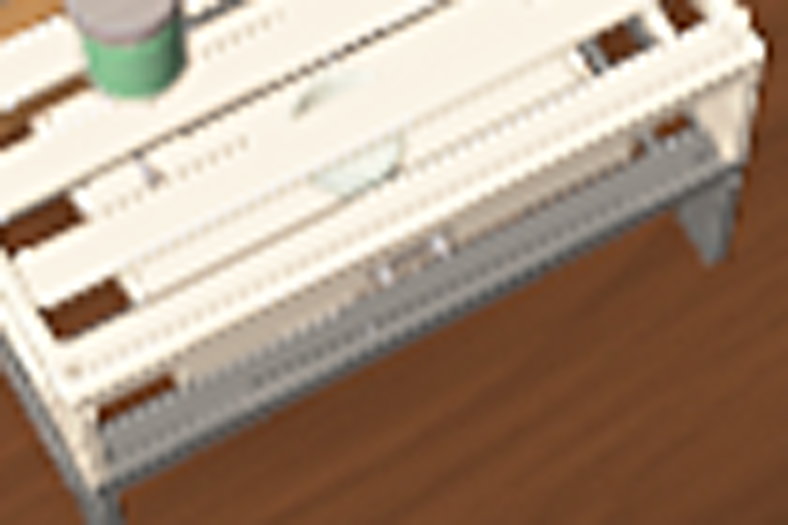

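Emit:
step_arm --steps '[0.54, 0.66, -0.32, 0.072, 0.54, 0.66, -0.32, 0.072, 0.54, 0.66, -0.32, 0.072, 0.54, 0.66, -0.32, 0.072, 0.54, 0.66, -0.32, 0.072, 0.54, 0.66, -0.32, 0.072, 0.54, 0.66, -0.32, 0.072, 0.54, 0.66, -0.32, 0.072, 0.54, 0.66, -0.32, 0.072, 0.54, 0.66, -0.32, 0.072, 0.54, 0.66, -0.32, 0.072, 0.54, 0.66, -0.32, 0.072, 0.54, 0.66, -0.32, 0.072, 0.54, 0.66, -0.32, 0.072, 0.54, 0.66, -0.32, 0.072, 0.54, 0.66, -0.32, 0.072, 0.54, 0.66, -0.32, 0.072, 0.54, 0.66, -0.32, 0.072, 0.54, 0.66, -0.32, 0.072, 0.54, 0.66, -0.32, 0.072]' --claw 0.7

```text
time_s: 1.82
ee_pos: [455.9, -257.9, 102.8]
orientation: [0.22, 0.975, 0.0, -0.0]
wrist_force: [1.2, -0.6, 0.7]
gripper_width: 60.1
```

Run:
```python
from h import *
s=telemetry.observe(); print(s['time_s'],s['ee_pos'],s['orientation'],s['joint_positions'],s['gripper_width'],s['wrist_force'])
im=optics.get_image("wrist"); cv2.imwrite("pics/w1.png",im[:,:,::-1])
```

```text
1.8167 [ 455.86191673 -257.87611784  102.77687114] [ 2.20315431e-01  9.75428639e-01  1.53473045e-04 -2.39262933e-04] [-6.36017910e-01  3.51390128e-01 -3.02420125e-01  9.17547639e-01
  8.85835343e-05 -1.91742246e-01] 60.12646320204087 [ 1.23214704 -0.57252617  0.73897457]
```

View pics/w1.png

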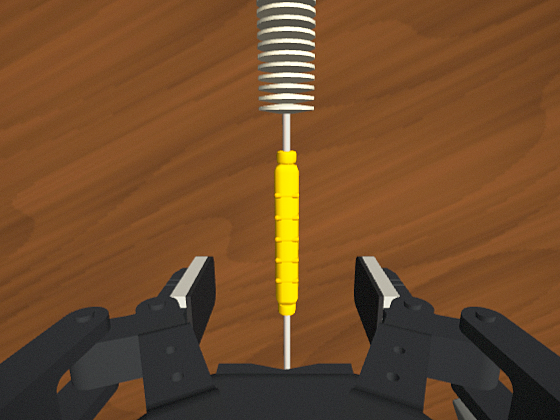

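Run:
```python
from h import *
np.set_printoptions(precision=1,suppress=True)
c=optics.get_calibration("wrist")
a=ray("wrist",(287.5,151),20,c);b=ray("wrist",(287.5,314),20,c);d=ray("wrist",(286.5,365),18,c);e=ray("wrist",(286,110),18,c)
print(a,b,(a+b)/2,np.degrees(np.arctan2(*(d-e)[[1,0]])),np.linalg.norm(b-a))
```

```text
[ 417.4 -233.6   20. ] [ 522.8 -282.6   20. ] [ 470.1 -258.1   20. ] -24.872377934218974 116.20006353028857
```

Emit:
step_arm --steps '[0, 0, -0.8, 0, 0, 0, -0.8, 0, 0, 0, -0.8, 0, 0, 0, -0.8, 0, 0, 0, -0.8, 0, 0, 0, -0.5, 0, 0, 0, -0.3, 0, 0, 0, -0.1, 0, 0, 0, 0, 0, 0, 0, 0, 0]'

```text
time_s: 2.7
ee_pos: [456.1, -259.2, 6.0]
orientation: [0.223, 0.975, -0.0, 0.0]
wrist_force: [0.5, -0.2, -0.3]
gripper_width: 60.0
```

Emit:
step_arm --steps '[0, 0, 0, 0, 0, 0, 0, 0, 0, 0, 0, 0, 0, 0, 0, 0, 0, 0, 0, 0, 0, 0, 0, 0, 0, 0, 0, 0, 0, 0, 0, 0]' --claw 0 --newtons 50

```text
time_s: 3.37
ee_pos: [456.0, -259.2, 5.9]
orientation: [0.223, 0.975, -0.0, 0.001]
wrist_force: [-0.1, 1.1, 6.1]
gripper_width: 14.9
```

Run:
```python
from h import *
s=telemetry.observe(); print(s['time_s'],s['ee_pos'],s['gripper_width'],s['wrist_force'])
im=optics.get_image("wrist"); cv2.imwrite("pics/w2.png",im[:,:,::-1])
```

```text
3.3667 [ 456.03067443 -259.2225074     5.89058366] 14.863216455991902 [-0.14971216  1.14887158  6.13592534]
```

View pics/w2.png

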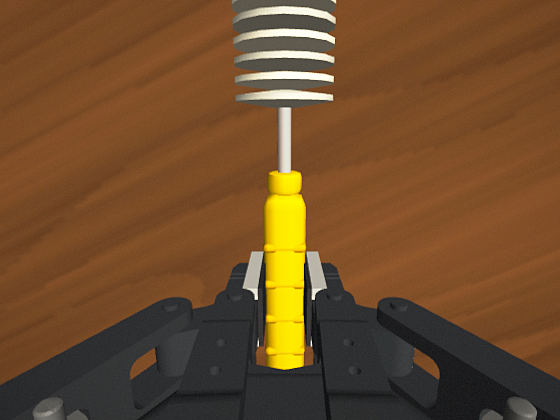

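Emit:
step_arm --steps '[0, 0, 0.3, 0, 0, 0, 0.5, 0, 0, 0, 0.6, 0, 0, 0, 0.6, 0, 0.1, 0.4, 0, 0.01, 0.2, 0.7, 0, 0.02, 0.2, 0.7, 0, 0.02, 0.2, 0.7, 0, 0.02, 0.2, 0.7, 0, 0.02, 0.2, 0.7, 0, 0.02, 0.2, 0.7, 0, 0.02, 0.2, 0.7, 0, 0.02, 0.2, 0.7, 0, 0.02, 0.2, 0.7, 0, 0.02, 0.2, 0.7, 0, 0.02, 0.2, 0.7, 0, 0.02, 0.2, 0.7, 0, 0.011, 0.2, 0.5, 0, 0.011, 0.1, 0.4, 0, 0.01, 0, 0, 0, 0]'

```text
time_s: 5.08
ee_pos: [511.7, -63.1, 45.2]
orientation: [0.018, 1.0, 0.0, -0.0]
wrist_force: [-0.0, 0.6, -1.1]
gripper_width: 15.1
```

Emit:
step_arm --steps '[0, 0, 0, 0, 0, 0, 0, 0, 0, 0, 0, 0]'

```text
time_s: 5.33
ee_pos: [511.4, -65.3, 45.3]
orientation: [0.02, 1.0, -0.0, -0.0]
wrist_force: [0.4, 0.2, -0.1]
gripper_width: 14.8
```

Run:
```python
from h import *
s=telemetry.observe(); print(s['time_s'],s['ee_pos'],s['gripper_width'],s['wrist_force'],s['wrist_torque'],s['orientation'])
for n in("scene","top","wrist"):
    im=optics.get_image(n)[:,:,::-1]; cv2.imwrite(f"pics/{n}3.png",im)
sc=cv2.imread("pics/scene3.png"); t=cv2.imread("pics/top3.png")
cv2.imwrite("pics/sc3.png",cv2.resize(sc[120:260,220:360],None,fx=4,fy=4,interpolation=cv2.INTER_CUBIC))
cv2.imwrite("pics/t3.png",cv2.resize(t[150:270,250:380],None,fx=4,fy=4,interpolation=cv2.INTER_CUBIC))
```

```text
5.3333 [511.41283572 -65.33056556  45.27696342] 14.79037132955827 [ 0.35047214  0.19614524 -0.14856015] [ 0.00652377  0.01466937 -0.0275003 ] [ 1.96623430e-02  9.99806670e-01 -5.92235963e-05 -1.04900838e-04]
```

View pics/sc3.png

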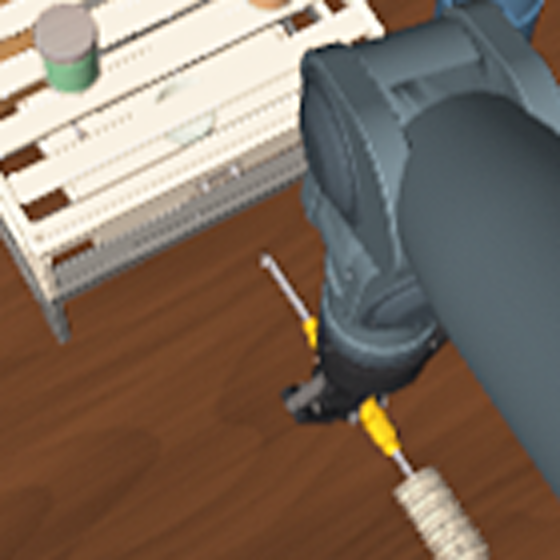

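View pics/t3.png

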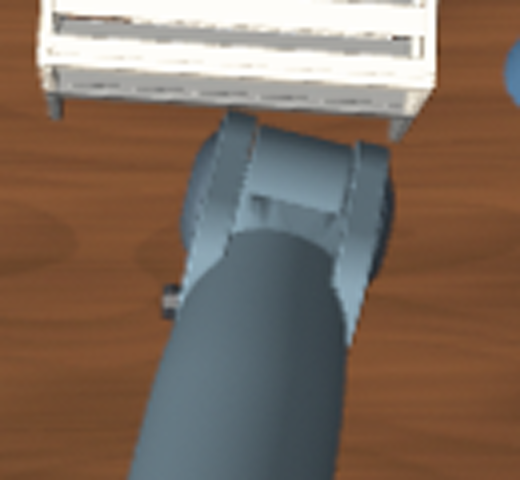

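View pics/wrist3.png

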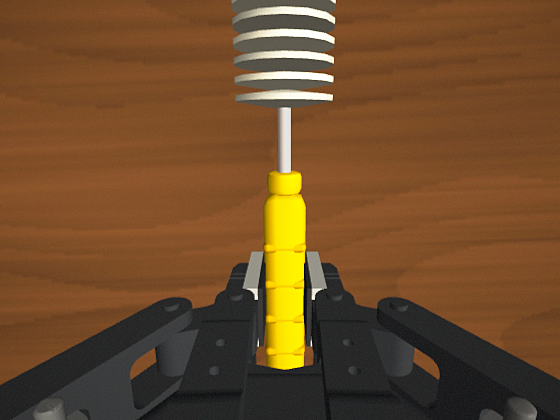

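Run:
```python
from h import *
np.set_printoptions(precision=1,suppress=True)
print(ray("scene",(286.5,184.75),58), ray("scene",(220+310/4,120+322/4),58))
# tier estimate & eye
O=np.array([675,-59.3]);a=np.radians(-3.95)
ex=np.array([np.cos(a),np.sin(a)]);ey=np.array([-np.sin(a),np.cos(a)])
for nm,uv in(("armL",(220+385/7.5,130+272/7.5)),("armR",(220+442/7.5,130+243/7.5))):
    p=ray("scene",uv,29)[:2]-O; print(nm,p@ex,p@ey)
# panel top line at z60: point? dish
# project hypothesized eye: panel px, y
for px in(30,40,50,60):
    for y in (-24,-18):
        print(px,y,[((proj("scene",list(O+ex*(px+dx)+ey*(y+dy))+[29])-[220,130])*7.5).round(0).tolist() for dx,dy in((0,13),(0,-13),(-14,13),(-14,-13))], ((proj("scene",list(O+ex*px+ey*60)+[60])-[220,130])*7.5).round(0))
print("lip top back edge",((proj("scene",list(O+ex*8+ey*-23)+[94])-[220,130])*7.5))
```

```text
[636.7 -70.1  58. ] [577.7 -69.6  58. ]
armL 49.01181776475541 -9.46353436268775
armR 48.98113847922461 -36.22368084025084
30 -24 [[411.0, 307.0], [466.0, 279.0], [428.0, 335.0], [483.0, 306.0]] [253. 355.]
30 -18 [[398.0, 314.0], [454.0, 285.0], [415.0, 341.0], [470.0, 313.0]] [253. 355.]
40 -24 [[399.0, 288.0], [454.0, 260.0], [416.0, 315.0], [471.0, 287.0]] [242. 335.]
40 -18 [[386.0, 294.0], [442.0, 266.0], [403.0, 322.0], [458.0, 293.0]] [242. 335.]
50 -24 [[387.0, 268.0], [442.0, 240.0], [404.0, 296.0], [459.0, 267.0]] [230. 315.]
50 -18 [[374.0, 275.0], [430.0, 247.0], [391.0, 302.0], [446.0, 274.0]] [230. 315.]
60 -24 [[375.0, 249.0], [431.0, 221.0], [392.0, 276.0], [447.0, 248.0]] [218. 295.]
60 -18 [[363.0, 256.0], [418.0, 227.0], [379.0, 283.0], [434.0, 254.0]] [218. 295.]
lip top back edge [463.8 269.4]
```

Emit:
step_arm --steps '[0, -0.14, -0.05, -0.009, 0, -0.14, -0.05, -0.01, 0.1, -0.007, 0, 0, 0.2, -0.014, 0, 0, 0.2, -0.014, 0, 0, 0.2, -0.014, 0, 0, 0.2, -0.014, 0, 0, 0.2, -0.014, 0, 0, 0.2, -0.014, 0, 0, 0.2, -0.014, 0, 0, 0.2, -0.014, 0, 0, 0.2, -0.014, 0, 0, 0.2, -0.014, 0, 0, 0.1, -0.007, 0, 0, 0, 0, 0, 0, 0, 0, 0, 0]'

```text
time_s: 6.82
ee_pos: [555.6, -73.4, 43.3]
orientation: [0.034, 0.999, 0.0, -0.0]
wrist_force: [-0.4, -0.2, -0.7]
gripper_width: 15.1
```

Run:
```python
from h import *
np.set_printoptions(precision=2,suppress=True)
s=telemetry.observe(); print(s['time_s'],s['ee_pos'],s['gripper_width'],s['wrist_force'],s['wrist_torque'],s['orientation'])
sc=optics.get_image("scene")[:,:,::-1]
cv2.imwrite("pics/sc4.png",cv2.resize(sc[120:240,220:360],None,fx=5,fy=5,interpolation=cv2.INTER_CUBIC))
```

```text
6.8167 [555.58 -73.38  43.26] 15.118332142714056 [-0.38 -0.15 -0.74] [ 0.06 -0.01 -0.  ] [ 0.03  1.    0.   -0.  ]
```

View pics/sc4.png

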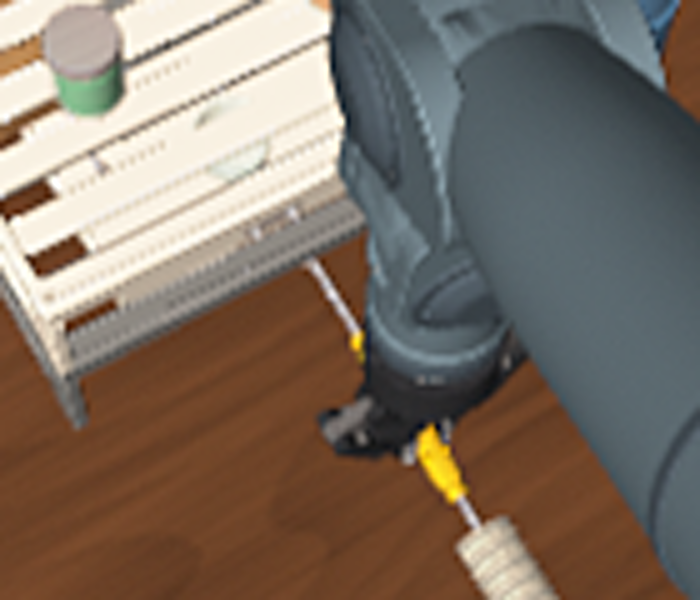

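Emit:
step_arm --steps '[0.1, -0.007, 0, 0, 0.12, -0.008, 0, 0, 0.12, -0.008, 0, 0, 0.12, -0.008, 0, 0, 0.12, -0.008, 0, 0, 0.12, -0.008, 0, 0, 0.12, -0.008, 0, 0, 0.12, -0.008, 0, 0, 0.12, -0.008, 0, 0, 0.12, -0.008, 0, 0, 0.1, -0.007, 0, 0, 0.05, -0.003, 0, 0, 0, 0, 0, 0]'

```text
time_s: 7.95
ee_pos: [582.5, -75.3, 43.4]
orientation: [0.034, 0.999, 0.0, 0.0]
wrist_force: [-0.1, 0.1, -0.9]
gripper_width: 14.8
```

Emit:
step_arm --steps '[0.05, -0.003, 0, 0, 0.05, -0.003, 0, 0, 0.05, -0.003, 0, 0, 0, 0, 0, 0]'

```text
time_s: 8.28
ee_pos: [585.4, -75.4, 43.4]
orientation: [0.034, 0.999, 0.0, 0.0]
wrist_force: [0.3, -0.1, -0.9]
gripper_width: 15.0
```

Emit:
step_arm --steps '[0.05, -0.003, 0, 0, 0.05, -0.003, 0, 0, 0, 0, 0, 0]'

```text
time_s: 8.53
ee_pos: [587.5, -75.5, 43.4]
orientation: [0.034, 0.999, 0.0, 0.0]
wrist_force: [-0.0, 0.5, -1.1]
gripper_width: 15.0
```

Emit:
step_arm --steps '[0.05, -0.003, 0, 0, 0.05, -0.003, 0, 0, 0, 0, 0, 0]'

```text
time_s: 8.78
ee_pos: [589.5, -75.7, 43.4]
orientation: [0.034, 0.999, 0.0, 0.0]
wrist_force: [-0.3, -0.3, -1.3]
gripper_width: 14.9
```

Emit:
step_arm --steps '[0.04, -0.003, 0, 0, 0.04, -0.003, 0, 0, 0, 0, 0, 0]'

```text
time_s: 9.03
ee_pos: [591.0, -75.8, 43.4]
orientation: [0.034, 0.999, 0.0, 0.0]
wrist_force: [-0.5, -0.1, -0.2]
gripper_width: 14.7
```

Emit:
step_arm --steps '[0.04, -0.003, 0, 0, 0.04, -0.003, 0, 0, 0, 0, 0, 0]'

```text
time_s: 9.28
ee_pos: [592.6, -75.9, 43.4]
orientation: [0.034, 0.999, 0.0, 0.0]
wrist_force: [-0.3, 0.5, -0.2]
gripper_width: 14.8
```

Emit:
step_arm --steps '[0.04, -0.003, 0, 0, 0.03, -0.002, 0, 0, 0, 0, 0, 0]'

```text
time_s: 9.53
ee_pos: [594.0, -76.0, 43.3]
orientation: [0.034, 0.999, 0.0, 0.0]
wrist_force: [-0.1, -0.3, -0.6]
gripper_width: 15.3
```

Emit:
step_arm --steps '[0.03, -0.002, 0, 0, 0.03, -0.002, 0, 0, 0, 0, 0, 0]'

```text
time_s: 9.78
ee_pos: [595.1, -76.1, 43.3]
orientation: [0.034, 0.999, 0.0, 0.0]
wrist_force: [0.2, 0.0, -0.3]
gripper_width: 15.1
```

Emit:
step_arm --steps '[0.03, -0.002, 0, 0, 0.03, -0.002, 0, 0, 0, 0, 0, 0]'

```text
time_s: 10.03
ee_pos: [595.9, -76.0, 43.2]
orientation: [0.034, 0.999, 0.0, -0.0]
wrist_force: [-1.9, 0.3, -1.4]
gripper_width: 14.6
```

Emit:
step_arm --steps '[0.03, -0.002, 0, 0, 0.02, -0.002, 0, 0, 0, 0, 0, 0]'

```text
time_s: 10.28
ee_pos: [596.0, -76.0, 42.9]
orientation: [0.034, 0.999, 0.0, -0.001]
wrist_force: [-4.7, -0.8, -0.1]
gripper_width: 14.7
```

Emit:
step_arm --steps '[-0.08, 0.005, 0, 0, -0.08, 0.005, 0, 0, -0.07, 0.005, 0, 0, 0, 0, 0, 0, 0, 0, 0, 0, 0, 0, 0, 0]'

```text
time_s: 10.78
ee_pos: [593.0, -76.0, 43.5]
orientation: [0.034, 0.999, 0.0, 0.0]
wrist_force: [0.7, 0.3, -0.9]
gripper_width: 15.0
```

Run:
```python
from h import *
np.set_printoptions(precision=2,suppress=True)
s=telemetry.observe(); print(s['time_s'],s['ee_pos'],s['gripper_width'],s['wrist_force'],s['wrist_torque'],s['orientation'])
sc=optics.get_image("scene")[:,:,::-1]
cv2.imwrite("pics/sc5.png",cv2.resize(sc[130:210,220:325],None,fx=7,fy=7,interpolation=cv2.INTER_CUBIC))
w=optics.get_image("wrist")[:,:,::-1]; cv2.imwrite("pics/w5.png",w)
```

```text
10.7833 [592.98 -75.96  43.51] 14.98626145945852 [ 0.66  0.34 -0.91] [-0.01 -0.01  0.  ] [0.03 1.   0.   0.  ]
```

View pics/sc5.png

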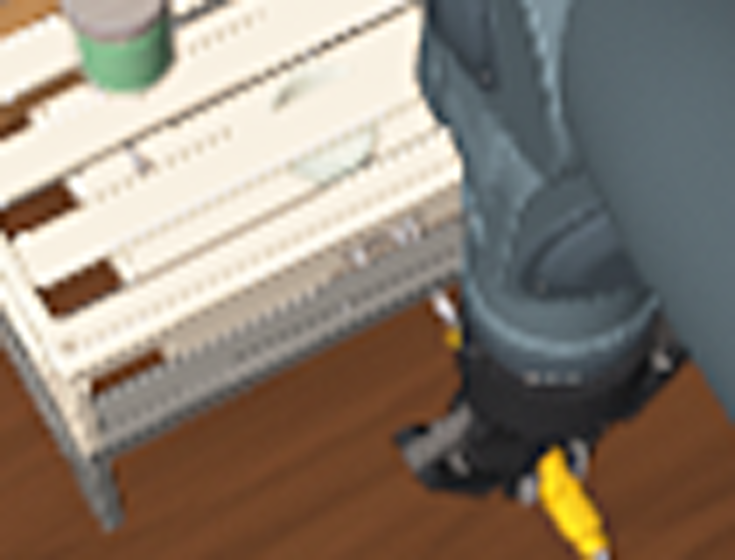

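View pics/w5.png

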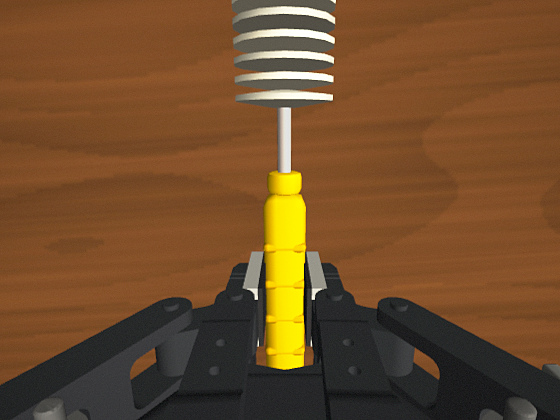

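Run:
```python
from h import *
np.set_printoptions(precision=1,suppress=True)
O=np.array([675,-59.3]);a=np.radians(-3.95)
ex=np.array([np.cos(a),np.sin(a)]);ey=np.array([-np.sin(a),np.cos(a)])
for x in(46,36,26,16): print(x,(proj("scene",list(O+ex*x+ey*-22.3)+[57])-[220,130])*7)
a=cv2.imread("pics/sc5.png"); cv2.imwrite("pics/sc5b.png",cv2.resize(a[180:310,300:480],None,fx=4,fy=4,interpolation=cv2.INTER_CUBIC))
b=cv2.imread("pics/sc2.png"); b=cv2.resize(b,None,fx=7/7.5,fy=7/7.5);cv2.imwrite("pics/sc2b.png",cv2.resize(b[180:310,300:480],None,fx=4,fy=4,interpolation=cv2.INTER_CUBIC))
```

```text
46 [387.7 218.5]
36 [399. 237.]
26 [410.4 255.5]
16 [421.8 274. ]
```

View pics/sc5b.png

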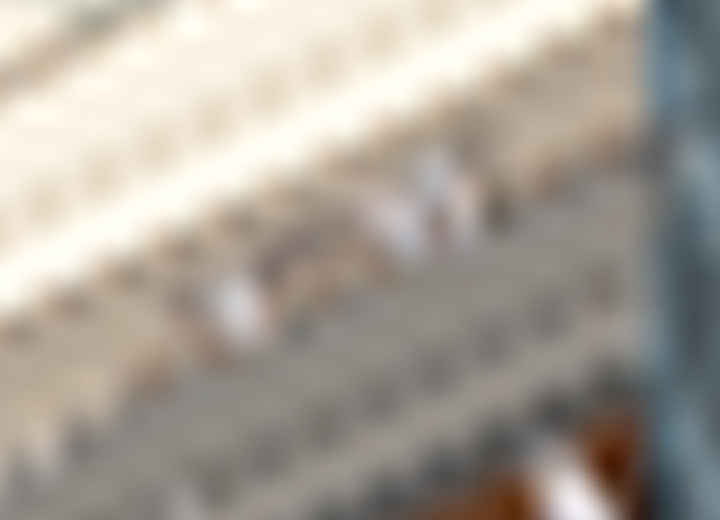

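View pics/sc2b.png

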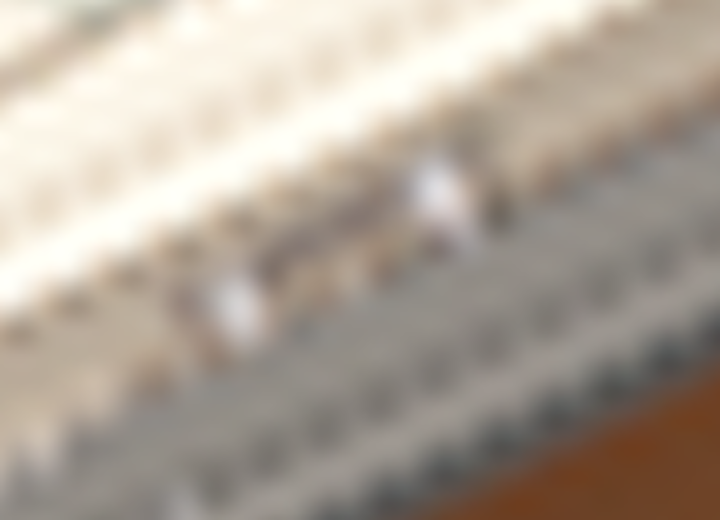

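Emit:
step_arm --steps '[0, 0, -0.1, 0, 0, 0, -0.1, 0, 0, 0, -0.05, 0, 0, 0, -0.05, 0, 0, 0, 0, 0]'

```text
time_s: 11.3
ee_pos: [592.3, -75.8, 36.9]
orientation: [0.034, 0.999, 0.0, -0.0]
wrist_force: [-0.5, 1.1, -0.6]
gripper_width: 15.1
```

Emit:
step_arm --steps '[0, 0, -0.05, 0, 0, 0, -0.05, 0, 0, 0, 0, 0]'

```text
time_s: 11.55
ee_pos: [592.5, -75.9, 35.1]
orientation: [0.034, 0.999, 0.0, -0.0]
wrist_force: [-0.6, 0.2, -0.1]
gripper_width: 14.7
```

Emit:
step_arm --steps '[0, 0, -0.05, 0, 0, 0, -0.05, 0, 0, 0, 0, 0]'

```text
time_s: 11.8
ee_pos: [592.4, -75.9, 33.1]
orientation: [0.034, 0.999, 0.0, -0.0]
wrist_force: [-0.3, -0.7, -0.8]
gripper_width: 15.2
```

Emit:
step_arm --steps '[0, 0, -0.05, 0, 0, 0, -0.05, 0, 0, 0, 0, 0]'

```text
time_s: 12.05
ee_pos: [592.5, -75.9, 31.1]
orientation: [0.034, 0.999, 0.0, -0.0]
wrist_force: [-0.5, 0.3, -0.1]
gripper_width: 14.6
```

Emit:
step_arm --steps '[0, 0, -0.06, 0, 0, 0, -0.06, 0, 0, 0, -0.06, 0, 0, 0, 0, 0]'

```text
time_s: 12.38
ee_pos: [592.4, -75.8, 27.4]
orientation: [0.034, 0.999, 0.0, -0.0]
wrist_force: [0.4, -0.6, -0.7]
gripper_width: 14.7
```

Emit:
step_arm --steps '[0, 0, -0.06, 0, 0, 0, -0.06, 0, 0, 0, -0.06, 0, 0, 0, 0, 0]'

```text
time_s: 12.72
ee_pos: [592.4, -75.8, 23.8]
orientation: [0.034, 0.999, 0.0, -0.0]
wrist_force: [-0.0, 0.1, -1.1]
gripper_width: 15.0
```

Emit:
step_arm --steps '[0, 0, -0.05, 0, 0, 0, -0.04, 0, 0, 0, 0, 0]'

```text
time_s: 12.97
ee_pos: [592.5, -75.9, 22.1]
orientation: [0.034, 0.999, 0.0, -0.0]
wrist_force: [-0.1, 0.0, -1.0]
gripper_width: 15.0
```

Emit:
step_arm --steps '[-0.04, 0.003, 0, 0, -0.04, 0.003, 0, 0, -0.04, 0.003, 0, 0, 0, 0, 0, 0]'

```text
time_s: 13.3
ee_pos: [590.0, -75.7, 22.4]
orientation: [0.034, 0.999, 0.0, -0.0]
wrist_force: [0.0, 0.3, -1.3]
gripper_width: 14.6
```

Emit:
step_arm --steps '[-0.04, 0.003, 0, 0, -0.04, 0.003, 0, 0, -0.04, 0.003, 0, 0, 0, 0, 0, 0]'

```text
time_s: 13.63
ee_pos: [589.1, -75.7, 22.8]
orientation: [0.034, 0.999, -0.0, 0.001]
wrist_force: [4.3, -0.6, -2.2]
gripper_width: 14.9
```

Emit:
step_arm --steps '[-0.04, 0.003, 0, 0, -0.04, 0.003, 0, 0, -0.04, 0.003, 0, 0, 0, 0, 0, 0]'

```text
time_s: 13.97
ee_pos: [585.6, -75.4, 22.5]
orientation: [0.034, 0.999, -0.0, 0.0]
wrist_force: [4.1, -0.6, -1.7]
gripper_width: 14.9
```

Emit:
step_arm --steps '[-0.06, 0.004, 0, 0, -0.08, 0.005, 0, 0, -0.1, 0.007, 0, 0, -0.1, 0.007, 0, 0, -0.1, 0.007, 0, 0, -0.1, 0.007, 0, 0, -0.1, 0.007, 0, 0, -0.1, 0.007, 0, 0, -0.1, 0.007, 0, 0, -0.1, 0.007, 0, 0, -0.1, 0.007, 0, 0, -0.1, 0.007, 0, 0, -0.1, 0.007, 0, 0, -0.1, 0.007, 0, 0, -0.1, 0.007, 0, 0, -0.1, 0.007, 0, 0, -0.1, 0.007, 0, 0, -0.08, 0.006, 0, 0, -0.04, 0.004, 0, 0, 0, 0, 0, 0]'

```text
time_s: 15.63
ee_pos: [549.7, -72.8, 22.3]
orientation: [0.034, 0.999, 0.0, -0.0]
wrist_force: [3.4, 0.0, -1.0]
gripper_width: 15.2
```

Run:
```python
from h import *
np.set_printoptions(precision=2,suppress=True)
s=telemetry.observe(); print(s['time_s'],s['ee_pos'],s['gripper_width'],s['wrist_force'],s['wrist_torque'],s['orientation'])
sc=optics.get_image("scene")[:,:,::-1]
cv2.imwrite("pics/sc6.png",cv2.resize(sc[110:230,200:340],None,fx=5,fy=5,interpolation=cv2.INTER_CUBIC))
```

```text
15.6333 [549.74 -72.82  22.28] 15.220414690463269 [ 3.41  0.05 -0.96] [-0.07 -0.67  0.08] [ 0.03  1.    0.   -0.  ]
```

View pics/sc6.png

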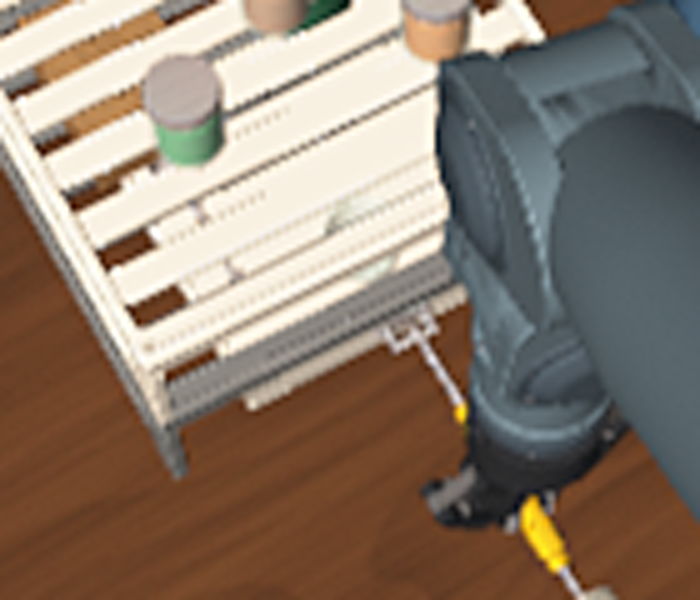

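Emit:
step_arm --steps '[-0.05, 0.004, 0, 0, -0.08, 0.005, 0, 0, -0.1, 0.007, 0, 0, -0.12, 0.008, 0, 0, -0.12, 0.008, 0, 0, -0.12, 0.008, 0, 0, -0.12, 0.008, 0, 0, -0.12, 0.008, 0, 0, -0.12, 0.008, 0, 0, -0.12, 0.008, 0, 0, -0.12, 0.008, 0, 0, -0.12, 0.008, 0, 0, -0.12, 0.008, 0, 0, -0.12, 0.008, 0, 0, -0.12, 0.008, 0, 0, -0.12, 0.008, 0, 0, -0.12, 0.008, 0, 0, -0.12, 0.008, 0, 0, -0.12, 0.008, 0, 0, -0.12, 0.008, 0, 0]'

```text
time_s: 17.35
ee_pos: [504.6, -69.8, 22.3]
orientation: [0.034, 0.999, 0.0, 0.0]
wrist_force: [4.2, 1.0, -0.6]
gripper_width: 14.8
```

Emit:
step_arm --steps '[-0.12, 0.008, 0, 0, -0.12, 0.008, 0, 0, -0.12, 0.008, 0, 0, -0.12, 0.008, 0, 0, -0.12, 0.008, 0, 0, -0.12, 0.008, 0, 0, -0.12, 0.008, 0, 0, -0.12, 0.008, 0, 0, -0.12, 0.008, 0, 0, -0.12, 0.008, 0, 0, -0.12, 0.008, 0, 0, -0.12, 0.008, 0, 0, -0.12, 0.008, 0, 0, -0.12, 0.008, 0, 0, -0.12, 0.008, 0, 0, -0.12, 0.008, 0, 0, -0.12, 0.008, 0, 0, -0.1, 0.007, 0, 0, -0.08, 0.005, 0, 0, -0.04, 0.003, 0, 0]'

```text
time_s: 19.02
ee_pos: [459.2, -66.7, 22.3]
orientation: [0.034, 0.999, 0.0, -0.0]
wrist_force: [3.9, 0.4, -0.8]
gripper_width: 15.3
```

Run:
```python
from h import *
np.set_printoptions(precision=2,suppress=True)
s=telemetry.observe(); print(s['time_s'],s['ee_pos'],s['gripper_width'],s['wrist_force'],s['wrist_torque'],s['orientation'])
sc=optics.get_image("scene")[:,:,::-1]; cv2.imwrite("pics/scene7.png",sc)
cv2.imwrite("pics/sc7.png",cv2.resize(sc[130:250,220:360],None,fx=5,fy=5,interpolation=cv2.INTER_CUBIC))
sc=optics.get_image("top")[:,:,::-1]; cv2.imwrite("pics/top7.png",sc)
cv2.imwrite("pics/t7.png",cv2.resize(sc[130:250,250:390],None,fx=5,fy=5,interpolation=cv2.INTER_CUBIC))
```

```text
19.0167 [459.17 -66.74  22.28] 15.286029928458914 [ 3.89  0.41 -0.84] [ 0.21 -0.81  0.22] [ 0.03  1.    0.   -0.  ]
```

View pics/sc7.png

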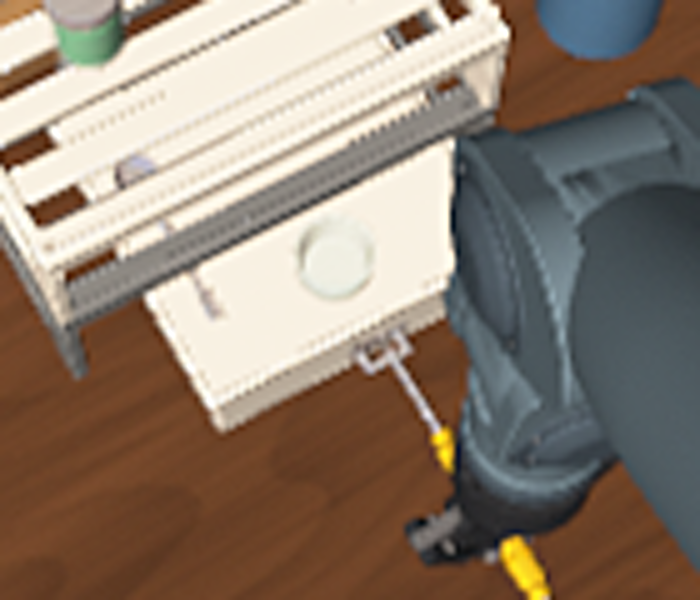

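View pics/t7.png

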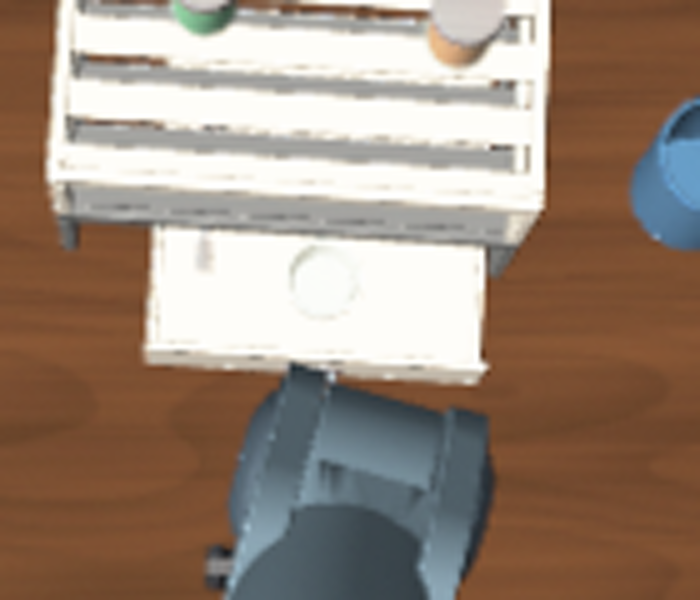

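Run:
```python
from h import *
O=np.array([675,-59.3]);a=np.radians(-3.95)
ex=np.array([np.cos(a),np.sin(a)]);ey=np.array([-np.sin(a),np.cos(a)])
for n,uv,z in(("scene",(220+337/5,130+258/5),25),("top",(250+324/5,130+282/5),25),("top",(250+325/5,130+245/5),40),("scene",(220+355/5,130+213/5),40)):
    p=ray(n,uv,z)[:2]-O; print(n,p@ex,p@ey)
```

```text
scene -18.087482274398003 -28.19306544918024
top -17.20088751468302 -25.496198697271222
top 3.708047803178585 -24.15119786563169
scene -3.1426179259313414 -48.928755721105496
```

Emit:
step_arm --steps '[-0.05, 0.004, 0, 0, -0.08, 0.005, 0, 0, -0.1, 0.007, 0, 0, -0.12, 0.008, 0, 0, -0.12, 0.008, 0, 0, -0.12, 0.008, 0, 0, -0.12, 0.008, 0, 0, -0.12, 0.008, 0, 0, -0.12, 0.008, 0, 0, -0.12, 0.008, 0, 0, -0.12, 0.008, 0, 0, -0.1, 0.007, 0, 0, -0.06, 0.004, 0, 0, -0.03, 0.002, 0, 0, 0, 0, 0, 0, 0, 0, 0, 0]'

```text
time_s: 20.45
ee_pos: [431.6, -64.9, 22.2]
orientation: [0.034, 0.999, 0.0, -0.0]
wrist_force: [3.5, 1.5, -0.9]
gripper_width: 15.0
```

Emit:
step_arm --steps '[0.05, -0.003, 0, 0, 0.05, -0.003, 0, 0, 0.05, -0.003, 0, 0, 0.05, -0.003, 0, 0, 0, 0, 0, 0, 0, 0, 0, 0]'

```text
time_s: 20.95
ee_pos: [435.6, -65.2, 22.1]
orientation: [0.034, 0.999, -0.0, -0.0]
wrist_force: [-0.7, -0.3, -0.5]
gripper_width: 14.8
```

Emit:
step_arm --steps '[0, 0, 0.05, 0, 0, 0, 0.1, 0, 0, 0, 0.1, 0, 0, 0, 0.1, 0, 0, 0, 0, 0]'

```text
time_s: 21.37
ee_pos: [436.4, -65.3, 29.9]
orientation: [0.034, 0.999, -0.0, 0.0]
wrist_force: [-0.4, -0.3, -0.3]
gripper_width: 14.9
```

Emit:
step_arm --steps '[-0.05, 0.003, 0.05, 0, 0, 0, 0.1, 0, 0, 0, 0.15, 0, 0, 0, 0.2, 0, 0, 0, 0.3, 0, 0, 0, 0.3, 0, 0, 0, 0, 0]'

```text
time_s: 21.95
ee_pos: [436.1, -65.5, 52.8]
orientation: [0.034, 0.999, -0.0, 0.001]
wrist_force: [-0.4, -0.5, -0.9]
gripper_width: 14.7
```

Run:
```python
from h import *
np.set_printoptions(precision=2,suppress=True)
s=telemetry.observe(); print(s['time_s'],s['ee_pos'],s['gripper_width'],s['wrist_force'],s['joint_positions'])
sc=optics.get_image("scene")[:,:,::-1]; cv2.imwrite("pics/scene8.png",sc)
cv2.imwrite("pics/sc8.png",cv2.resize(sc[130:250,220:360],None,fx=5,fy=5,interpolation=cv2.INTER_CUBIC))
O=np.array([675,-59.3]);a=np.radians(-3.95)
```

```text
21.95 [436.14 -65.46  52.77] 14.682620436891515 [-0.38 -0.48 -0.89] [-0.29  0.26 -0.59  0.72  0.   -0.22]
```

View pics/sc8.png

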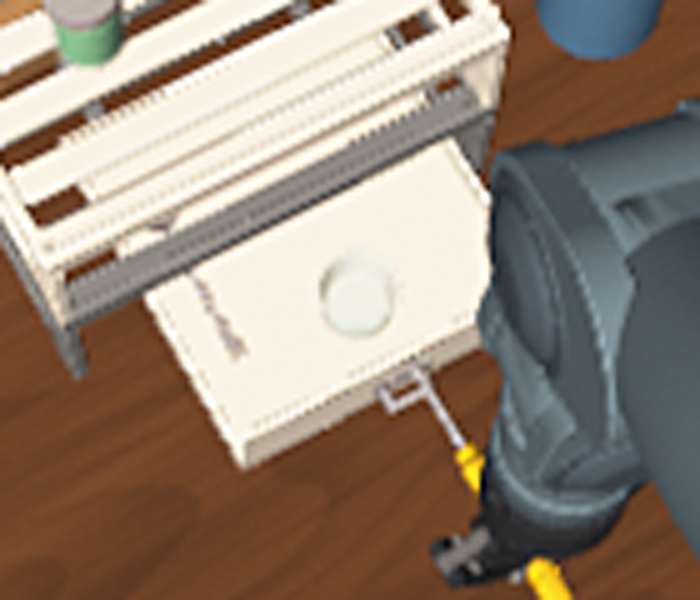

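Emit:
step_arm --steps '[0, 0, 0.4, 0, -0.1, 0.007, 0.4, 0, -0.3, 0.02, 0.4, 0, -0.4, 0.02, 0.2, 0, -0.2, 0, 0, 0, 0, -0.3, 0, 0, 0, -0.5, 0, -0.015, 0, -0.7, 0, -0.02, 0, -0.7, 0, -0.02, 0, -0.7, 0, -0.02, 0, -0.7, 0, -0.02, 0, -0.7, 0, -0.02, 0, -0.7, 0, -0.02, 0, -0.7, 0, -0.02, 0.1, -0.7, 0, -0.02, 0.2, -0.7, 0, -0.02, 0.2, -0.7, 0, -0.02, 0.2, -0.7, 0, -0.02, 0.1, -0.7, 0, -0.015]'

```text
time_s: 23.58
ee_pos: [431.7, -249.9, 79.2]
orientation: [0.23, 0.973, -0.0, 0.0]
wrist_force: [0.7, -0.8, -1.3]
gripper_width: 15.1
```

Emit:
step_arm --steps '[0, -0.4, -0.3, 0, 0, -0.1, -0.6, 0, 0, 0, -0.6, 0, 0, 0, -0.6, 0, 0, 0, -0.5, 0, 0, 0, -0.3, 0, 0, 0, 0, 0, 0, 0, 0, 0]'

```text
time_s: 24.25
ee_pos: [430.7, -258.0, 21.0]
orientation: [0.228, 0.974, 0.0, -0.0]
wrist_force: [-0.3, 0.1, -0.2]
gripper_width: 15.0
```

Run:
```python
from h import *
np.set_printoptions(precision=2,suppress=True)
s=telemetry.observe(); print(s['time_s'],s['ee_pos'],s['gripper_width'],s['wrist_force'],s['orientation'])
for n in("scene","wrist"):
    im=optics.get_image(n)[:,:,::-1]; cv2.imwrite(f"pics/{n}9.png",im)
```

```text
24.25 [ 430.73 -258.01   21.05] 14.984588691401184 [-0.26  0.09 -0.2 ] [ 0.23  0.97  0.   -0.  ]
```

View pics/scene9.png

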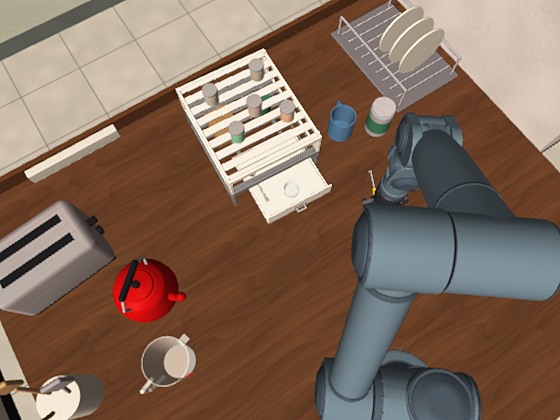

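View pics/wrist9.png

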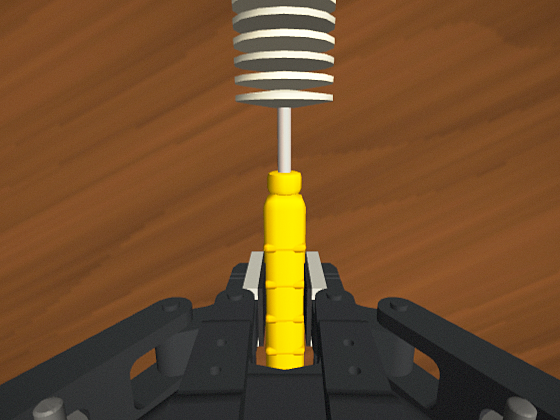

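Emit:
step_arm --steps '[0, 0, -0.15, 0, 0, 0, -0.15, 0, 0, 0, -0.15, 0, 0, 0, -0.1, 0, 0, 0, -0.1, 0, 0, 0, 0, 0, 0, 0, 0, 0]'

```text
time_s: 24.93
ee_pos: [430.8, -258.1, 8.2]
orientation: [0.228, 0.974, 0.0, -0.0]
wrist_force: [-0.3, -0.1, -0.8]
gripper_width: 15.0
```

Emit:
step_arm --steps '[0, 0, -0.05, 0, 0, 0, -0.05, 0, 0, 0, 0, 0]'

```text
time_s: 25.18
ee_pos: [431.0, -258.2, 6.2]
orientation: [0.228, 0.974, 0.0, 0.0]
wrist_force: [0.4, 0.6, -1.8]
gripper_width: 15.0
```

Emit:
step_arm --steps '[0, 0, -0.03, 0, 0, 0, 0, 0]'

```text
time_s: 25.35
ee_pos: [431.1, -258.2, 6.0]
orientation: [0.228, 0.974, 0.0, 0.0]
wrist_force: [-0.7, 0.1, 1.7]
gripper_width: 14.9
```

Emit:
step_arm --steps '[0, 0, 0, 0, 0, 0, 0, 0, 0, 0, 0, 0, 0, 0, 0, 0, 0, 0, 0, 0, 0, 0, 0, 0, 0, 0, 0, 0, 0, 0, 0, 0]' --claw 0.7

```text
time_s: 26.02
ee_pos: [431.0, -258.2, 5.7]
orientation: [0.228, 0.974, 0.0, 0.0]
wrist_force: [0.2, 0.8, -1.1]
gripper_width: 59.6
```

Emit:
step_arm --steps '[0, 0, 0.2, 0, 0, 0, 0.4, 0, 0, 0, 0.6, 0, 0, 0, 0.8, 0, 0, 0, 0.8, 0, 0, 0, 0.8, 0, 0, 0, 0.8, 0, -0.3, -0.6, 0.6, 0, -0.3, -0.8, 0.4, 0, -0.3, -0.8, 0.2, 0, -0.3, -0.8, 0.2, 0, -0.3, -0.8, 0, 0, -0.3, -0.8, 0, 0, -0.3, -0.6, 0, 0, 0, 0, 0, 0]'

```text
time_s: 27.27
ee_pos: [388.3, -364.6, 122.4]
orientation: [0.23, 0.973, -0.001, 0.0]
wrist_force: [0.2, -0.3, -0.3]
gripper_width: 59.8
```

Run:
```python
from h import *
np.set_printoptions(precision=2,suppress=True)
s=telemetry.observe(); print(s['time_s'],s['ee_pos'],s['gripper_width'],s['wrist_force'])
for n in("scene","top"):
    im=optics.get_image(n)[:,:,::-1]; cv2.imwrite(f"pics/{n}10.png",im)
```

```text
27.2667 [ 388.35 -364.56  122.42] 59.8440221306831 [ 0.21 -0.33 -0.34]
```

View pics/scene10.png

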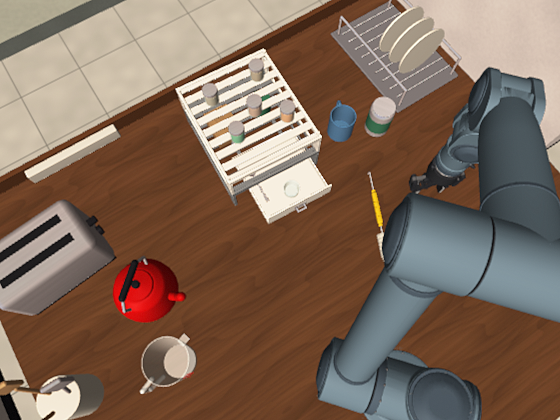

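View pics/top10.png

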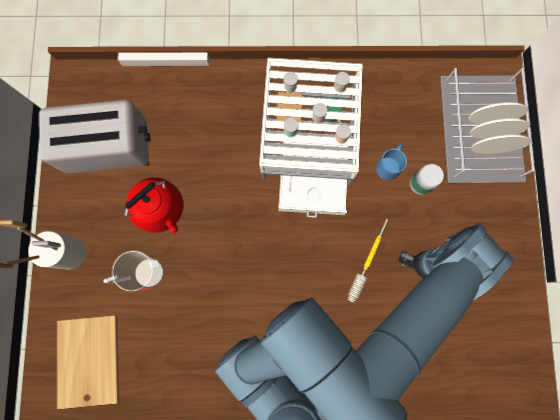

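Run:
```python
from h import *
np.set_printoptions(precision=1,suppress=True)
O=np.array([675,-59.3]);a=np.radians(-3.95)
ex=np.array([np.cos(a),np.sin(a)]);ey=np.array([-np.sin(a),np.cos(a)])
for n,uv in(("top",(314.5,195)),("scene",(291.3,189))):
    p=ray(n,uv,25)[:2]-O; print("dish",n,p@ex,p@ey)
for n in("top","scene"):
    i0=cv2.imread(f"pics/{n}0.png");i=cv2.imread(f"pics/{n}10.png"); h=cv2.cvtColor(i,cv2.COLOR_BGR2HSV); m=cv2.inRange(h,(22,150,120),(34,255,255))
    k,l,s,ce=cv2.connectedComponentsWithStats(m); j=1+np.argmax(s[1:,4]); print(n,ce[j],ray(n,ce[j],22))
    d=cv2.absdiff(i0,i).max(2); R={"top":{"kettle":(110,170,190,240),"jug":(100,245,165,300),"mugcaddy":(370,140,450,196)},"scene":{"kettle":(105,250,190,330),"jug":(135,330,200,400),"mugcaddy":(325,95,400,140)}}[n]
    for q,(x0,y0,x1,y1) in R.items(): print(n,q,int((d[y0:y1,x0:x1]>40).sum()))
```

```text
dish top -45.69288485433634 -25.930704642006692
dish scene -44.961166381778746 -26.493817894501714
top [372.3 252. ] [ 442. -262.   22.]
top kettle 0
top jug 0
top mugcaddy 0
scene [376.6 207.7] [ 439.6 -263.3   22. ]
scene kettle 0
scene jug 0
scene mugcaddy 0
```

Dish centre is 45 mm in front of the ledge (rear edge about 19 mm clear). The brush is on the worktop with matching positions from both views, and the other items are unmoved.

```bash
python3 -c "
from rig import order
print(order.job_done())"
```

```text
the job is handed in; nothing more can be done
None
```

The tray is drawn out and the dish is fully out from under the ledge. The brush is unhooked and back on the open worktop, and the job is handed in at about 27 s.

- **Feeling and catching:** I gripped the brush by its handle and felt the tray's front panel about 52 mm behind the ledge, with at most about 5 N at the readings. I then lowered the hook into the pull eye, about 23 mm to the right of the middle, without contact.
- **Drawing out:** I pulled the tray about 157 mm at up to about 29 mm/s, with steady readings of about 3.4 to 4.3 N. I relieved the hook, lifted it clear and laid the brush down right of the tray, near where it started.
- **Last checks:** Both cameras put the dish's centre about 45 mm in front of the ledge, so its rear edge is about 19 mm clear. They agree to about 3 mm on where the brush handle lies, and it looks flat, about 100 mm or more clear of the tray. The kettle, jug, mug and caddy images show no change, and the hand is open and clear.

One check disagreed slightly: before the grasp, the wrist camera put the handle about 5 mm off the other two views. The hand was centred on it in the picture, so this had no effect.

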